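# Open the battery bay of the bread stall's scale

## Robot

A 6-joint arm with a two-finger parallel gripper is mounted at the origin on the work surface. World frame = base frame: x ahead of the robot, y to its left, z up, the work surface at z = 0. Lengths are in m, angles in rad, forces in N, time in s.
With the tool pointing down it reaches from about 0.35 to 0.85 m from the base axis. Payload 8.1 kg.
Tool frame: the origin (TCP) lies at the very end of the fingers, on their centre line; the grasp point (between the pads) lies 19 mm behind it; z points along the fingers, y is the line along which they close (so a half turn about z gives the same grasp; the last joint's range is limited). The gripper opens to 93 mm and grips with 3 to 60 N. Pads are 15 mm wide; open, the fingers measure 128 mm over their backs; the gripper's body (75 mm by 188 mm) begins 65 mm behind the grasp point.
Start: joints at [1.138, 0.13, 1.488, -0, 1.523, -0.085], TCP at [0.204, 0.564, 0.219] pointing down, gripper open.
Joint ranges: [-2.96, 2.96], [-0.89, 2.26], [0.02, 2.5], [-1.34, 4.48], [0, 2.73], [-2.66, 2.66]. Speed limits (rad/s): [2.39, 2.39, 2.79, 3.14, 3.14, 3.14].

## Interface

Orientations are given as a rotation vector (axis times angle).
In Python, from plant import read_state, eyes, workorder gives the robot as it stands. The module is installed in compiled form; this text tells all that it offers.
- The arm moves only by the tool play_rows, never from a script. Its argument "targets" is one flat list of numbers, 4 for each row, row after row: the shift along the tool's x, y, z in cm, then the turn about the tool's z in degrees. In form: [dx, dy, dz, roll, dx, dy, dz, roll, ...]. A call has 1 to 8 rows; each row is the pose to reach, as a shift and turn from the pose commanded when the call began, along the tool's axes at that moment; what a row does not reach only later rows make up. A row lasts 1/12 s, in which the tool goes at most 41.7 mm and 7.16 degrees, less where a joint would pass 70% of its speed; a pose out of reach is approached as far as the arm can. A call with a gripper value outside its range is refused whole. "grip" is the finger opening in cm, from 0 to 9.3, set as the call begins (left out, the last holds). The fingers move at their own pace and stop on an object; "grip_force" is the grip in N (left out, the last holds). Time passes only in rows, so rows that repeat a pose let the fingers close. It gives the time, the measured TCP pose, the force, the opening and the grip force at its end, in the units of the state.
- read_state(): the state, without advancing time (a new reading comes with each control period).
- eyes.read_camera(name): name is "scene" or "side" or "wrist"; returns a dict with "image" (384x512x3 uint8, red, green, blue), "vfov" (degrees; the focal length in pixels is half the picture's height over the tangent of half this angle, whatever the lens; pixels are square), "cx", "cy" (the principal point, pixels), "cam_to_world" (4x4, takes a point from camera to world coordinates); the wrist camera has in their place "T_tool_cam" (4x4, takes a point from camera to tool coordinates, whose origin is the TCP and whose axes are the flange's). Camera axes: x right, y up, looking along -z (the intrinsics and any distortion apply to the point x, -y, -z); pixel columns grow to the right and rows downward; lengths in m; the calibration is good to about 2 mm. A picture is of the moment at which its call begins: read the wrist's pose just before it. There is no depth.
- workorder.close_job(): hands the job in; it is judged then, once.
The state is a dict: "t": time; "q": joint angles; "dq": joint speeds; "joint_torque": joint torques, N m; "tool_pos": TCP position; "orientation": TCP orientation; "force": force on the tool from outside, world axes, zero at the start; "wrist_torque": the same for the moment, N m; "opening": finger opening in m; "gripper_force": force on a finger pad.
Only numpy, scipy, OpenCV 4.12 (cv2) and the standard library are available. Lean on these libraries where they do the work, as an engineer would, in place of code of your own. Each camera call takes 0.05 s, during which the arm holds its last target. There are 200 camera calls.

## Task

The counter scale on the bread stall needs new batteries. With light pressure, bend the springy snap tongue that stands up through its battery cover inward, towards the display, only until the cover's near edge springs up: bent further it breaks. Then ease the cover's far edge out from under its lip without forcing it, lift the cover off and lay it (do not drop it) flat in the shallow wooden tray, leaving everything else where it is.

Things in the scene. Friction and masses are not known exactly. Their poses are not given: they have to be found in the camera images.
- scale: Grey plastic counter scale, fixed; 240 (x) x 130 x 45 mm, display pod 85 mm high at its +x end. Origin: centre of underside; +x from the snap tongue to the display, z up. Open battery bay between side walls. A fixed lip crosses at x = +33 to +60, z = 47 to 53 mm. Spring pads under the cover's -x part kick it up about 14 mm once released.
- cover: Grey battery cover, loose, about 100 to 170 g: plate 140 (x) x 92 x 5 mm, rib on top, window 32 x 34 mm at its -x end for the tongue. Origin: centre of underside; axes as the scale's when seated, then at scale (-22, 0, 40) mm. Its +x edge is tucked 15 mm under the lip, 2 mm free above: released, it lies tilted about 6 degrees, -x end up, and must be drawn 17 to 22 mm to -x before lifting.
- rib_mid (a point): Middle of the cover's grip rib, 16 mm above the cover's underside at its centre. The rib is 50 mm long (cover x), 12 mm thick (cover y), and rises 22 mm above the plate's top. Grip it across y.
- rim_mid (a point): Top of the cover's rim bar (8 mm wide) at its -x end, middle, 66 mm from the cover's origin. The tongue's nose hooks over this bar. Seated it is 45 mm above the table; it jumps up about 15 mm when released.
- press_point (a point): Where to press: middle of the flexing tongue's outer (-x) face, moving with it; at rest at scale (-82.5, 0, 70) mm; face 24 mm wide (y), top at 80 mm. Press level towards scale +x, fingertips about 65 mm high to stay over the rising rim. Spring 2 N at first, then 0.7 N/mm, plus up to 4 N of friction; it lets go after 4.5 to 5.5 mm. Bent over 6.8 mm, or pressed over 12 N, it breaks.
- tray: Shallow brown wooden tray, fixed, open on top: 200 (x) x 140 (y) x 30 mm, walls and floor 6 mm. Origin: centre of underside. It stands left or right of the scale.
- basket: Round wicker bread basket, 184 mm wide, 62 mm high, fixed; origin: centre of underside. To be left alone.
- roll_a: Bread roll in the basket, 58 mm wide; origin: centre of underside. To be left alone.
- roll_b: Second bread roll in the basket, 58 mm wide; origin: centre of underside. To be left alone.
- jar: Amber glass jar, 68 mm wide, 95 mm high; origin: centre of underside. To be left alone.
- mug: White mug, 80 mm wide, 90 mm high; origin: centre of underside. To be left alone.
- cell_a: Spare battery standing upright in front of the scale, left, 33 mm wide, 59 mm high; origin: centre of underside. To be left alone.
- cell_b: Second spare battery standing upright in front of the scale, right, 33 mm wide, 59 mm high; origin: centre of underside. To be left alone.
Things that resemble listed ones, but are neither listed nor needed, are in the scene too. There is more than one size of the cover; the one meant has the size given above.

How it is judged:
By the outcome, as a careful person would: the job done as asked, in the order asked, and still so for the second after the job is handed in, with the robot touching nothing.
It also fails if it takes over 64 s, if anything falls off the work surface, if the arm or the gripper's body presses on something with over 40 N, if the wrist force passes 120 N, or if a joint passes its speed limit or range.

## Working session

There is one attempt and no reset: what is moved stays moved. The work goes in short steps, Python scripts to look and compute and a tool call to move; the robot and the scene stay as the last step left them, time stands still between calls to the robot, and variables do not carry over. Pictures are saved under pics/ and viewed, at most 10 in all, crops included, and the job is handed in when it is done.

Besides the shell and the picture viewer there is one more tool, called after ">>>" in YAML: its name, and indented under it one key for each argument. play_rows: Moves the arm, as the interface text tells. Its arguments: {"type":"object","properties":{"targets":{"type":"array"},"grip":{"type":"number"},"grip_force":{"type":"number"}},"required":["targets"]}

```bash
mkdir -p pics
cat > h.py <<'E'
import numpy as np, cv2
from scipy.spatial.transform import Rotation as R
from plant import read_state, eyes, workorder
def cam(name):
    s=read_state(); c=eyes.read_camera(name)
    if 'T_tool_cam' in c:
        T=np.eye(4);T[:3,:3]=R.from_rotvec(s['orientation']).as_matrix();T[:3,3]=s['tool_pos']
        c['cam_to_world']=T@np.array(c['T_tool_cam'])
    c['f']=c['image'].shape[0]/2/np.tan(np.radians(c['vfov'])/2)
    return c
def ray(c,u,v):
    d=np.array([(u-c['cx'])/c['f'],-(v-c['cy'])/c['f'],-1.]);M=np.array(c['cam_to_world'])
    d=M[:3,:3]@d;return M[:3,3],d/np.linalg.norm(d)
def onz(c,u,v,z):
    o,d=ray(c,u,v);return o+d*(z-o[2])/d[2]
def proj(c,P):
    M=np.linalg.inv(np.array(c['cam_to_world']));p=M[:3,:3]@np.array(P)+M[:3,3]
    return np.array([c['cx']+c['f']*p[0]/-p[2],c['cy']-c['f']*p[1]/-p[2]])
def tri(c1,p1,c2,p2):
    o1,d1=ray(c1,*p1);o2,d2=ray(c2,*p2)
    A=np.stack([d1,-d2],1);t=np.linalg.lstsq(A,o2-o1,rcond=None)[0]
    a,b=o1+t[0]*d1,o2+t[1]*d2;return (a+b)/2,np.linalg.norm(a-b)
def save(c,n,crop=None,k=1):
    im=c['image'][:,:,::-1]
    if crop: im=im[crop[1]:crop[3],crop[0]:crop[2]]
    cv2.imwrite('pics/'+n+'.png',cv2.resize(im,None,fx=k,fy=k,interpolation=cv2.INTER_CUBIC))
E
python3 - <<'E'
from h import *
s=read_state();print({k:np.round(v,3) for k,v in s.items()})
a=cam('scene');b=cam('side');w=cam('wrist')
for c in (a,b,w): print({k:(np.round(v,3).tolist() if k!='image' else 0) for k,v in c.items()})
im=np.hstack([a['image'],b['image']]);
save(a,'scene',None,1.55);save(b,'side',None,1.55)
E
```

```text
{'t': np.float64(0.0), 'q': array([ 1.138,  0.131,  1.489,  0.   ,  1.523, -0.085]), 'dq': array([0.001, 0.001, 0.002, 0.001, 0.   , 0.001]), 'joint_torque': array([ 0.0000e+00, -5.5985e+01, -4.9176e+01,  7.7000e-02,  3.5000e-02,
       -0.0000e+00]), 'tool_pos': array([0.204, 0.564, 0.218]), 'orientation': array([-5.430e-01, -3.094e+00,  3.000e-03]), 'force': array([-0.362,  0.147,  0.584]), 'wrist_torque': array([-0.003,  0.023,  0.002]), 'gripper_force': np.float64(0.0), 'opening': np.float64(0.093)}
{'image': 0, 'vfov': 49.596, 'cx': 261.692, 'cy': 191.939, 'cam_to_world': [[0.511, -0.63, 0.585, 1.259], [0.86, 0.378, -0.344, -0.452], [-0.005, 0.679, 0.734, 1.052], [0.0, 0.0, 0.0, 1.0]], 'f': 415.561}
{'image': 0, 'vfov': 42.781, 'cx': 247.096, 'cy': 190.8, 'cam_to_world': [[0.993, 0.079, -0.087, 0.338], [-0.116, 0.768, -0.63, -0.826], [0.017, 0.636, 0.771, 1.095], [0.0, 0.0, 0.0, 1.0]], 'f': 490.166}
{'image': 0, 'vfov': 61.617, 'cx': 253.595, 'cy': 193.533, 'T_tool_cam': [[-0.001, 0.963, 0.27, 0.075], [1.0, 0.001, 0.0, 0.001], [-0.0, 0.27, -0.963, -0.166], [0.0, 0.0, 0.0, 1.0]], 'cam_to_world': [[0.342, -0.905, -0.253, 0.134], [0.94, 0.329, 0.093, 0.59], [-0.001, -0.27, 0.963, 0.383], [0.0, 0.0, 0.0, 1.0]], 'f': 321.977}
```

View pics/scene.png

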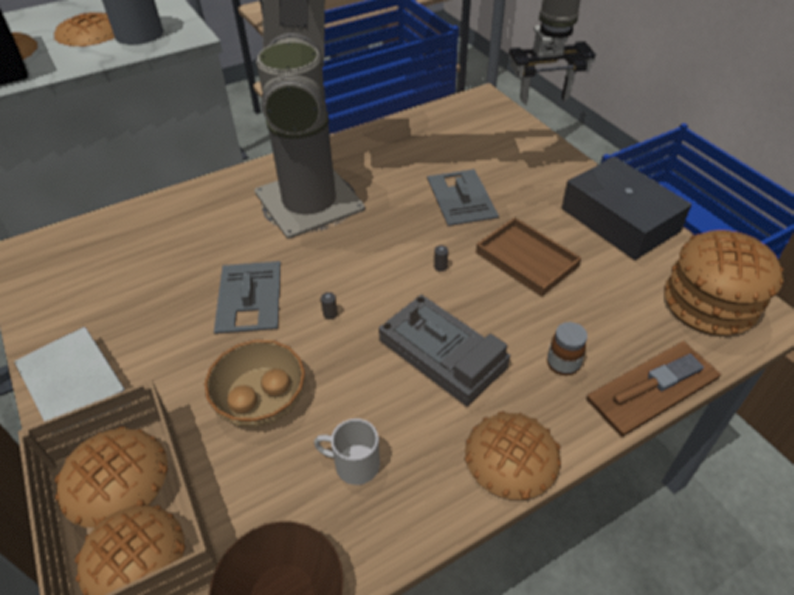

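View pics/side.png

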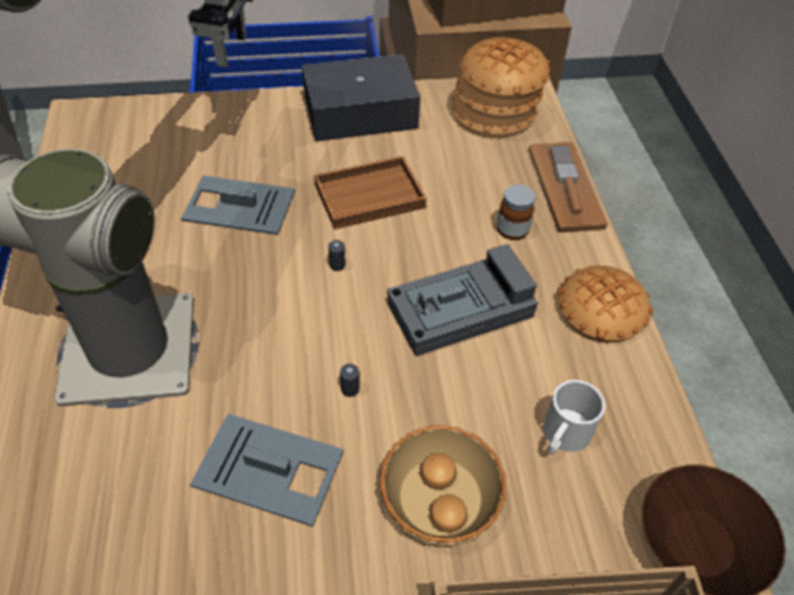

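The scene view shows the scale at about (443,345), with a plate inside its bay. Two loose cover-like plates lie on the table at (250,297) and (462,197), the tray is at (528,255), and the batteries are at (329,305) and (441,257). The cover meant is the seated one in the scale, because the tongue stands through its window and its edge is under the lip. I'll confirm this in an enlarged crop.

Run:
```python
from h import *
a=cam('scene');b=cam('side')
A=cv2.resize(a['image'][180:265,235:335],None,fx=5,fy=5,interpolation=cv2.INTER_CUBIC)[:, :]
B=cv2.resize(b['image'][155:230,245:350],None,fx=5,fy=5,interpolation=cv2.INTER_CUBIC)
A=cv2.resize(a['image'][185:260,240:330],None,fx=6,fy=6,interpolation=cv2.INTER_CUBIC)
cv2.imwrite('pics/z.png',A[:,:,::-1]);
B=cv2.resize(b['image'][155:230,245:350],None,fx=6,fy=6,interpolation=cv2.INTER_CUBIC)
cv2.imwrite('pics/z2.png',B[:,:,::-1])
```

```text
(no output)
```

View pics/z2.png

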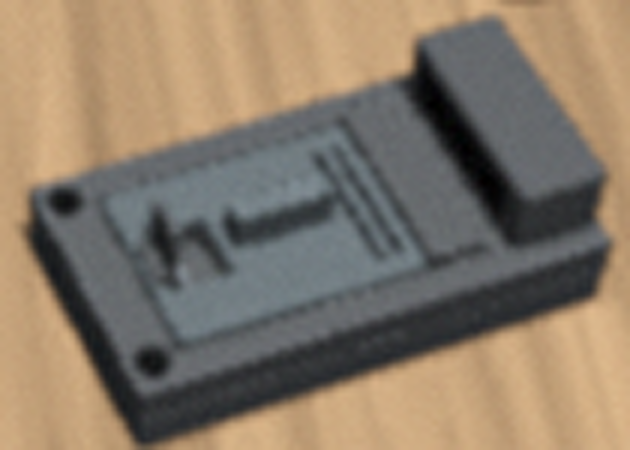

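The crop confirms it: the seated lighter plate has the tongue at crop (165,245), the rib at (280,220), and its right edge runs under the lip at about (380,190). The loose plates are decoys. Next I'll compute the rough poses.

Run:
```python
from h import *
b=cam('side');a=cam('scene')
P=[onz(b,245+u/6,155+v/6,.045)[:2] for u,v in [(36,190),(140,407),(608,238)]]
print(np.round(P,3)); TL,BL,BR=P
print('len',np.linalg.norm(BR-BL),'wid',np.linalg.norm(TL-BL))
d=BR-BL; print('yaw',np.degrees(np.arctan2(d[1],d[0]))); e=TL-BL; print('yaw-y',np.degrees(np.arctan2(-e[0],e[1])))
print('c',(TL+BR)/2)
# tray by mask: rim top z=.03
for c,p in ((b,[(315,187),(404,160),(425,199),(334,224)]),(a,[(477,252),(515,221),(579,260),(543,291)])):
    Q=np.array([onz(c,u/1.55,v/1.55,.03)[:2] for u,v in p]);print(np.round(Q,3).tolist(),Q.mean(0),[np.round(np.linalg.norm(Q[i]-Q[i-1]),3) for i in range(4)])
for n,u,v in (('cellL',337,243),('cellR',349,369)): print(n,onz(b,u/1.55,v/1.55,.059))
print('jar',onz(b,517/1.55,195/1.55,.095))
print('tongue',tri(a,(413/1.55,313/1.55),b,(245+165/6,155+210/6)))
```

```text
[[ 0.469  0.046]
 [ 0.5   -0.082]
 [ 0.729 -0.01 ]]
len 0.2403394699448431 wid 0.1318414224152563
yaw 17.58855954576129
yaw-y 13.3423121764087
c [0.59891846 0.018239  ]
[[0.353, 0.347], [0.546, 0.413], [0.573, 0.289], [0.384, 0.236]] [0.4638784  0.32116619] [np.float64(0.115), np.float64(0.205), np.float64(0.126), np.float64(0.197)]
[[0.407, 0.24], [0.365, 0.382], [0.549, 0.424], [0.583, 0.292]] [0.47578608 0.33461744] [np.float64(0.183), np.float64(0.148), np.float64(0.189), np.float64(0.136)]
cellL [0.38410559 0.15681129 0.059     ]
cellR [ 0.38155961 -0.12779946  0.059     ]
jar [0.73673586 0.21472819 0.095     ]
tongue (array([ 5.22620506e-01, -2.83374946e-04,  7.44763263e-02]), np.float64(0.006926607281987608))
```

```bash
cat >> h.py <<'E'
def go(x,y,z,yaw):
    s=read_state();M=R.from_rotvec(s['orientation']).as_matrix()
    d=M.T@(np.array([x,y,z])-s['tool_pos'])*100
    cur=np.degrees(np.arctan2(M[1,0],M[0,0]));r=-((yaw-cur+180)%360-180)
    print('t',round(s['t'],2),'pos',np.round(s['tool_pos'],4),'yaw',round(cur,2),'z',np.round(M[:,2],3),'f',np.round(s['force'],1),'-> d',np.round(d,2),'roll',round(r,2))
E
python3 -c "
from h import *
go(.44,.30,.25,196)"
```

```text
t 0.35 pos [0.2044 0.564  0.2184] yaw 160.07 z [-0. -0. -1.] f [ 0.1  0.2 -0. ] -> d [-31.15 -16.79  -3.16] roll -35.93
```

>>> play_rows:
  targets: [-31.2,-16.8,-3.2,-36,-31.2,-16.8,-3.2,-36,-31.2,-16.8,-3.2,-36,-31.2,-16.8,-3.2,-36,-31.2,-16.8,-3.2,-36,-31.2,-16.8,-3.2,-36,-31.2,-16.8,-3.2,-36,-31.2,-16.8,-3.2,-36]
  grip: 0

```text
t: 1.02
tool_pos: [0.4173, 0.3253, 0.2478]
orientation: [-0.44, 3.11, 0.0]
force: [0.8, -0.2, 0.1]
opening: 0.0442
gripper_force: 0.0
```

>>> play_rows:
  targets: [0,0,0,0,0,0,0,0,0,0,0,0]

```text
t: 1.27
tool_pos: [0.4163, 0.327, 0.2473]
orientation: [0.437, -3.111, -0.001]
force: [-0.8, -0.5, -0.4]
opening: 0.0243
gripper_force: 0.0
```

```bash
python3 -c "
from h import *
go(.53,.0,.25,196)
w=cam('wrist');np.save('tray.npy',w,allow_pickle=True);save(w,'w1',None,1.5)"
```

```text
t 1.27 pos [0.4163 0.327  0.2473] yaw -163.99 z [-0.  0. -1.] f [-0.8 -0.5 -0.4] -> d [ -1.91 -34.57  -0.28] roll 0.01
```

View pics/w1.png

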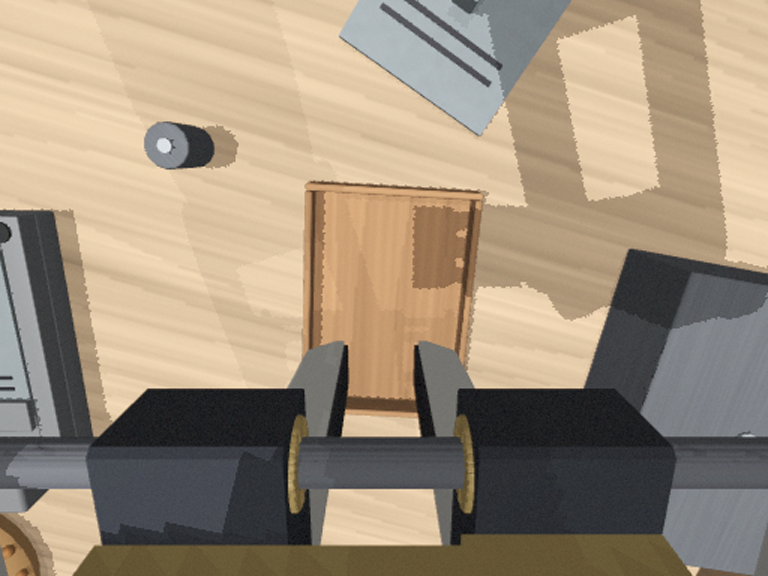

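The wrist view shows the tray: near rim corners at (307,184) and (483,193), side edges running down to (302,350) and (466,352), and the far edge at y≈413 between the fingers. The left battery is at (165,146).

```bash
python3 -c "
from h import *
w=np.load('tray.npy',allow_pickle=True).item()
q={n:onz(w,u/1.5,v/1.5,.03)[:2] for n,u,v in [('TL',306,182),('TR',484,191),('L2',303,345),('R2',467,350),('F1',360,412),('F2',405,415)]}
print({k:np.round(v,4) for k,v in q.items()})
yw=lambda d:np.degrees(np.arctan2(d[1],d[0]))
print(yw(q['L2']-q['TL']),yw(q['R2']-q['TR']),yw(q['TR']-q['TL'])-90,np.linalg.norm(q['TR']-q['TL']))
y=np.radians(np.mean([yw(q['L2']-q['TL']),yw(q['R2']-q['TR']),yw(q['TR']-q['TL'])-90]));u=np.array([np.cos(y),np.sin(y)])
m=(q['TL']+q['TR'])/2;print('yaw',np.degrees(y),'center',m+.1*u,'len',((q['F1']+q['F2'])/2-m)@u)
print('cell',onz(w,165/1.5,146/1.5,.059))
"
```

```text
{'TL': array([0.3795, 0.2575]), 'TR': array([0.3481, 0.3924]), 'L2': array([0.5119, 0.2868]), 'R2': array([0.478 , 0.4224]), 'F1': array([0.56  , 0.3502]), 'F2': array([0.5519, 0.3894])}
12.492996142114897 13.027390074902613 13.110932774955884 0.13845626730611113
yaw 12.8771063306578 center [0.46127339 0.3472131 ] len 0.19737341777804887
cell [0.37999666 0.16031405 0.059     ]
```

>>> play_rows:
  targets: [-2,-34.6,0,0,-2,-34.6,0,0,-2,-34.6,0,0,-2,-34.6,0,0,-2,-34.6,0,0,-2,-34.6,0,0,-2,-34.6,0,0,-2,-34.6,0,0]

```text
t: 1.98
tool_pos: [0.5271, 0.0125, 0.2473]
orientation: [-0.444, 3.11, 0.001]
force: [1.0, 0.6, -0.9]
opening: 0.0006
gripper_force: 0.0
```

>>> play_rows:
  targets: [0,0,0,0,0,0,0,0,0,0,0,0]

```text
t: 2.23
tool_pos: [0.5268, 0.014, 0.247]
orientation: [0.441, -3.11, -0.001]
force: [-0.1, 0.3, -0.0]
opening: 0.0006
gripper_force: 0.0
```

```bash
python3 -c "
from h import *
go(.53,.0,.25,196)
w=cam('wrist');np.save('sc.npy',w,allow_pickle=True);save(w,'w2',None,1.5)"
```

```text
t 2.23 pos [0.5268 0.014  0.247 ] yaw -163.86 z [-0.001  0.001 -1.   ] f [-0.1  0.3 -0. ] -> d [ 0.08 -1.43 -0.3 ] roll 0.14
```

View pics/w2.png

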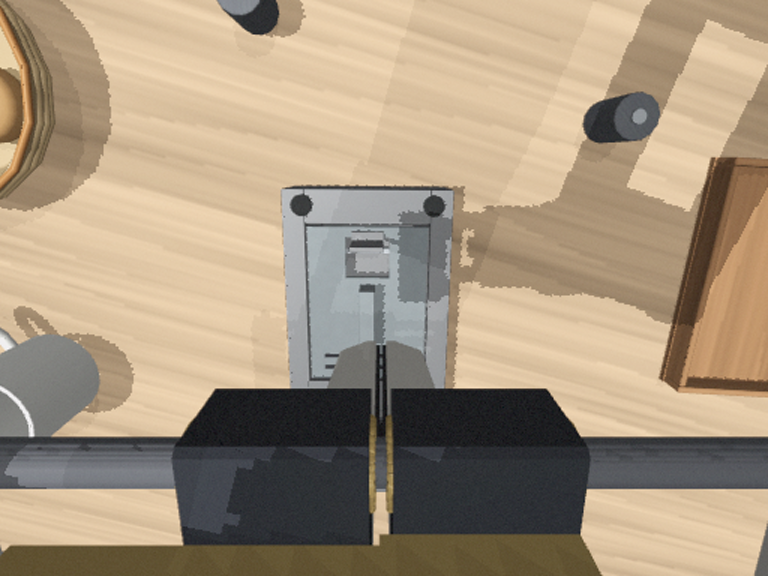

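The wrist view shows the scale's near corners at (283,187) and (453,190), and its sides running down to (291,387) and (446,387). The tongue is at about (367,240), in the window, and the closed fingertips are at (381,345).

```bash
python3 -c "
from h import *
w=np.load('sc.npy',allow_pickle=True).item()
im=w['image'];g=cv2.cvtColor(im,cv2.COLOR_RGB2GRAY)
q={n:onz(w,u/1.5,v/1.5,.045)[:2] for n,u,v in [('TL',283,187),('TR',453,190),('L2',291,387),('R2',445,387)]}
print({k:np.round(v,4) for k,v in q.items()})
yw=lambda d:np.degrees(np.arctan2(d[1],d[0]))
Y=[yw(q['L2']-q['TL']),yw(q['R2']-q['TR']),yw(q['TR']-q['TL'])-90];print(Y,np.linalg.norm(q['TR']-q['TL']))
y=np.radians(np.mean(Y));u=np.array([np.cos(y),np.sin(y)]);m=(q['TL']+q['TR'])/2
c=m+.12*u;print('yaw',np.degrees(y),'center',c)
for x,yy,z in [(-.0825,0,.07),(-.0825,.012,.08),(-.0825,-.012,.08),(-.0825,.012,.045),(.033-.055,0,.067)]:
  n=np.array([-u[1],u[0]]);p=c+x*u+yy*n;print((x,yy,z),np.round(p,4),np.round(proj(w,[*p,z])*1.5,1))
save(w,'w2z',(210,135,290,205),8)
"
```

```text
{'TL': array([ 0.4969, -0.0692]), 'TR': array([0.4639, 0.0534]), 'L2': array([ 0.6551, -0.0259]), 'R2': array([0.6195, 0.0981])}
[np.float64(15.303899043939763), np.float64(16.028021923735924), np.float64(15.081187748322336)] 0.1268773502429672
yaw 15.471036238666006 center [0.59601093 0.0241135 ]
(-0.0825, 0, 0.07) [0.5165 0.0021] [367.1 244.1]
(-0.0825, 0.012, 0.08) [0.5133 0.0137] [383.9 246.8]
(-0.0825, -0.012, 0.08) [ 0.5197 -0.0095] [349.5 246.5]
(-0.0825, 0.012, 0.045) [0.5133 0.0137] [383.5 238.5]
(-0.022, 0, 0.067) [0.5748 0.0182] [366.9 322.4]
```

View pics/w2z.png

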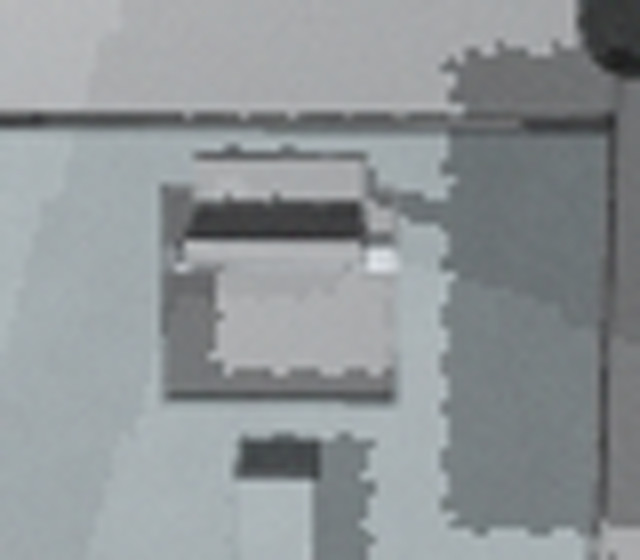

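```bash
cat >> h.py <<'E'
C=np.array([.5960,.0241]);YW=15.47;U=np.array([np.cos(np.radians(YW)),np.sin(np.radians(YW))]);N=np.array([-U[1],U[0]])
def sgo(x,y,z): go(*(C+x*U+y*N),z,YW+180)
def sc():
    s=read_state();d=np.array(s['tool_pos'])[:2]-C;return np.round([d@U*1000,d@N*1000,s['tool_pos'][2]*1000],2)
E
python3 -c "
from h import *
sgo(-.108,0,.065)"
```

```text
t 2.28 pos [0.5267 0.0144 0.2471] yaw -163.81 z [-0.001  0.001 -1.   ] f [0.1 0.3 0.2] -> d [ 3.87 -0.88 18.21] roll 0.72
```

>>> play_rows:
  targets: [3.9,-0.9,3,0.7,3.9,-0.9,7,0.7,3.9,-0.9,11,0.7,3.9,-0.9,14,0.7,3.9,-0.9,16,0.7,3.9,-0.9,17.5,0.7,3.9,-0.9,18.2,0.7,3.9,-0.9,18.2,0.7]
  grip: 0

```text
t: 2.95
tool_pos: [0.4904, -0.0051, 0.0637]
orientation: [0.424, -3.11, -0.002]
force: [0.0, 0.6, -0.8]
opening: 0.0007
gripper_force: 0.0
```

>>> play_rows:
  targets: [0,0,0,0,0,0,0,0,0,0,0,0]

```text
t: 3.2
tool_pos: [0.4933, -0.0067, 0.067]
orientation: [-0.421, 3.111, -0.001]
force: [0.6, -0.2, 0.8]
opening: 0.0005
gripper_force: 0.0
```

```bash
python3 -c "
from h import *
print(sc());sgo(-.093,0,.065);w=cam('wrist');save(w,'w3',(170,100,330,240),4.8)"
```

```text
[-107.18   -2.31   67.04]
t 3.2 pos [ 0.4933 -0.0067  0.067 ] yaw -164.59 z [ 0.003 -0.    -1.   ] f [ 0.6 -0.2  0.8] -> d [-1.42  0.23  0.21] roll -0.06
```

View pics/w3.png

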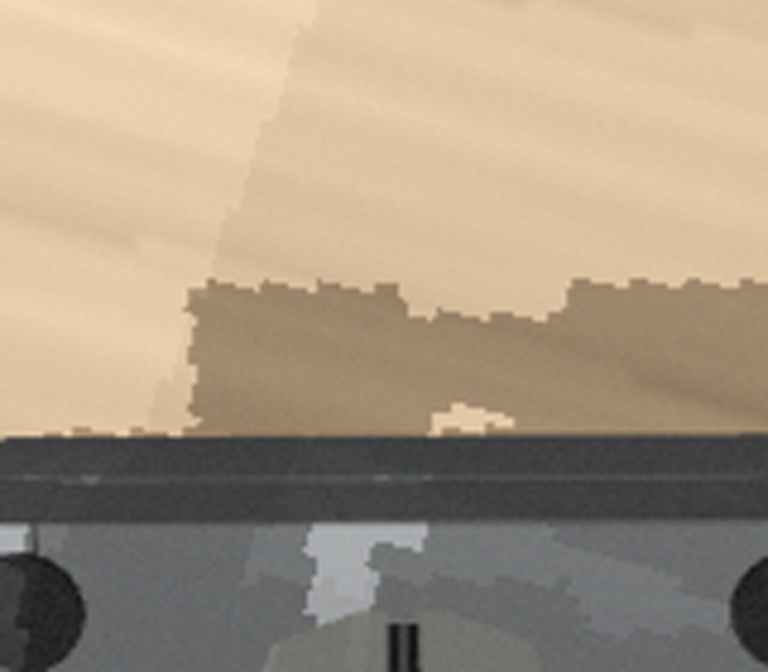

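The wrist view shows the fingertip at (400,620), just before the scale's front edge. The way to the tongue is clear, so I'll approach slowly.

>>> play_rows:
  targets: [-0.3,0.2,0.2,0,-0.5,0.2,0.2,0,-0.7,0.2,0.2,0,-0.9,0.2,0.2,0,-1.0,0.2,0.2,0,-1.1,0.2,0.2,0,-1.1,0.2,0.2,0,-1.1,0.2,0.2,0]

```text
t: 3.92
tool_pos: [0.5021, -0.0021, 0.0633]
orientation: [0.42, -3.113, -0.0]
force: [-0.3, 0.5, -0.2]
opening: 0.0009
gripper_force: 0.0
```

```bash
python3 -c "
from h import *
print(sc());sgo(-.093,0,.065);a=cam('scene');print(sc(),read_state()['t']);sgo(-.093,0,.065)"
```

```text
[-97.51  -0.2   63.3 ]
t 3.92 pos [ 0.5021 -0.0021  0.0633] yaw -164.63 z [-0.  0. -1.] f [-0.3  0.5 -0.2] -> d [-0.45  0.02 -0.17] roll -0.1
[-97.56  -0.19  63.29] 3.9667
t 3.97 pos [ 0.502  -0.0021  0.0633] yaw -164.63 z [-0. -0. -1.] f [0.1 0.  0.5] -> d [-0.46  0.02 -0.17] roll -0.1
```

>>> play_rows:
  targets: [-0.05,0,-0.1,0,-0.1,0,-0.2,0,-0.15,0,-0.2,0,-0.2,0,-0.2,0,-0.25,0,-0.2,0,-0.3,0,-0.2,0,-0.35,0,-0.2,0,-0.4,0,-0.2,0]

```text
t: 4.63
tool_pos: [0.506, -0.001, 0.0653]
orientation: [0.42, -3.113, -0.0]
force: [-0.0, 0.1, -0.2]
opening: 0.0004
gripper_force: 0.0
```

>>> play_rows:
  targets: [-0.05,0,0,0,-0.1,0,0,0,-0.15,0,0,0,-0.2,0,0,0]

```text
t: 4.97
tool_pos: [0.5078, -0.0005, 0.0653]
orientation: [0.42, -3.113, 0.0]
force: [-2.3, -1.0, 2.1]
opening: 0.0005
gripper_force: 1.4
```

```bash
python3 -c "
from h import *
print(sc());sgo(-.09,0,.065)"
```

```text
[-91.58  -0.2   65.35]
t 4.97 pos [ 5.078e-01 -5.000e-04  6.530e-02] yaw -164.63 z [-0. -0. -1.] f [-2.3 -1.   2.1] -> d [-0.16  0.02  0.03] roll -0.1
```

>>> play_rows:
  targets: [-0.05,0,0,0,-0.1,0,0,0]

```text
t: 5.13
tool_pos: [0.5083, -0.0004, 0.0653]
orientation: [0.42, -3.112, 0.0]
force: [-3.4, -1.2, 3.4]
opening: 0.0003
gripper_force: 2.3
```

>>> play_rows:
  targets: [-0.05,0,0,0,-0.1,0,0,0]

```text
t: 5.3
tool_pos: [0.5094, -0.0, 0.0653]
orientation: [0.42, -3.112, -0.0]
force: [-5.4, -1.5, 4.6]
opening: 0.0004
gripper_force: 2.7
```

```bash
python3 -c "
from h import *
print(sc());sgo(-.09,0,.065)
a=cam('side');save(a,'s0');np.save('s0.npy',a,allow_pickle=True)"
```

```text
[-89.9   -0.15  65.26]
t 5.3 pos [ 0.5094 -0.      0.0653] yaw -164.62 z [-0.001 -0.    -1.   ] f [-5.4 -1.5  4.6] -> d [0.01 0.02 0.03] roll -0.09
```

>>> play_rows:
  targets: [-0.05,0,-0.02,0,-0.1,0,-0.04,0]

```text
t: 5.52
tool_pos: [0.51, 0.0001, 0.0653]
orientation: [0.42, -3.112, 0.0]
force: [-4.8, -1.8, 0.5]
opening: 0.0003
gripper_force: 2.9
```

>>> play_rows:
  targets: [-0.04,0,-0.02,0,-0.08,0,-0.02,0]

```text
t: 5.68
tool_pos: [0.5106, 0.0003, 0.0653]
orientation: [0.42, -3.111, 0.0]
force: [-5.9, -1.9, 1.4]
opening: 0.0006
gripper_force: 3.1
```

```bash
cat > chk.py <<'E'
from h import *
print(sc());s=read_state();print(s['t'],np.round(s['force'],1),np.round(np.array(s['force'])[:2]@U,2))
a=cam('side');b=np.load('s0.npy',allow_pickle=True).item()
d=np.abs(a['image'].astype(int)-b['image']).max(2)[160:225,250:330]
print('diff px',(d>25).sum(), sc())
E
python3 chk.py
```

```text
[-88.7   -0.16  65.34]
5.6833 [-5.9 -1.9  1.4] -6.17
diff px 65 [-88.71  -0.17  65.3 ]
```

>>> play_rows:
  targets: [-0.04,0,-0.01,0,-0.08,0,-0.02,0,-0.08,0,-0.02,0]

```text
t: 5.98
tool_pos: [0.5111, 0.0005, 0.0653]
orientation: [0.42, -3.111, 0.0]
force: [-6.1, -2.3, 0.8]
opening: 0.0004
gripper_force: 3.1
```

```bash
python3 chk.py
```

```text
[-88.16  -0.14  65.31]
5.9833 [-6.1 -2.3  0.8] -6.49
diff px 159 [-88.15  -0.12  65.31]
```

>>> play_rows:
  targets: [-0.03,0,-0.01,0,-0.06,0,-0.02,0,-0.06,0,-0.02,0]

```text
t: 6.28
tool_pos: [0.5114, 0.0006, 0.0653]
orientation: [0.42, -3.11, 0.0]
force: [-6.5, -1.7, -0.1]
opening: 0.0003
gripper_force: 3.3
```

```bash
python3 chk.py
```

```text
[-87.8   -0.1   65.33]
6.2833 [-6.5 -1.7 -0.1] -6.76
diff px 193 [-87.78  -0.11  65.34]
```

>>> play_rows:
  targets: [-0.03,0,0,0,-0.06,0,0,0,-0.06,0,0,0]

```text
t: 6.58
tool_pos: [0.512, 0.0007, 0.0653]
orientation: [0.42, -3.11, 0.0]
force: [-5.9, -3.0, 0.4]
opening: 0.0005
gripper_force: 3.4
```

```bash
python3 chk.py
```

```text
[-87.23  -0.1   65.32]
6.5833 [-5.9 -3.   0.4] -6.47
diff px 254 [-87.22  -0.11  65.31]
```

>>> play_rows:
  targets: [-0.03,0,0,0,-0.05,0,0,0,-0.05,0,0,0]

```text
t: 6.88
tool_pos: [0.5126, 0.0009, 0.0653]
orientation: [0.42, -3.111, -0.0]
force: [-4.5, -1.8, -1.0]
opening: 0.0004
gripper_force: 2.8
```

```bash
cat >> chk.py <<'E'
A=[cv2.resize(x['image'][158:222,252:332],None,fx=4.9,fy=4.9,interpolation=cv2.INTER_CUBIC) for x in (b,a)]
cv2.imwrite('pics/cmp.png',np.hstack(A)[:,:,::-1])
E
python3 chk.py
```

```text
[-86.51  -0.1   65.33]
6.8833 [-4.5 -1.8 -1. ] -4.77
diff px 385 [-86.5   -0.12  65.32]
```

View pics/cmp.png

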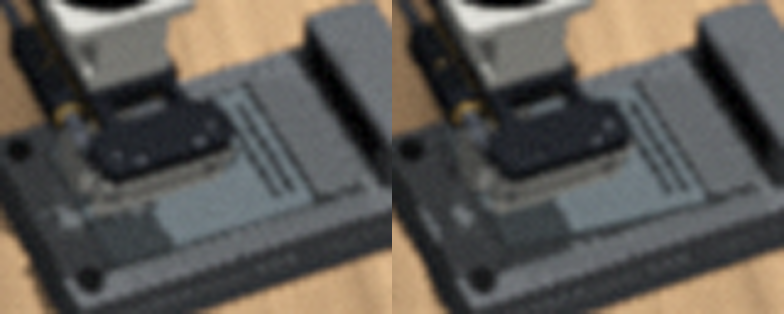

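Left is before and right is now: the cover's front side edge shows a new dark gap at (570,245), and the force fell from 6.5 to 4.8 N. The cover has sprung up, so I'll back off at once.

>>> play_rows:
  targets: [0.3,0,0,0,0.7,0,0,0,1.2,0,0,0,1.7,0,0,0,2,0,-1,0,2,0,-4,0,2,0,-8,0,2,0,-12,0]

```text
t: 7.6
tool_pos: [0.4937, -0.004, 0.188]
orientation: [0.42, -3.113, -0.001]
force: [1.3, 1.1, 0.3]
opening: 0.0004
gripper_force: 0.0
```

```bash
python3 -c "
from h import *
print(sc());sgo(-.055,0,.22)"
```

```text
[-106.12    0.21  187.99]
t 7.6 pos [ 0.4937 -0.004   0.188 ] yaw -164.63 z [-0.001  0.    -1.   ] f [1.3 1.1 0.3] -> d [-5.11 -0.01 -3.2 ] roll -0.1
```

>>> play_rows:
  targets: [-2,0,-2,0,-4,0,-3,0,-5.1,0,-3.2,0,-5.1,0,-3.2,0,-5.1,0,-3.2,0]
  grip: 4

```text
t: 8.02
tool_pos: [0.544, 0.0095, 0.2192]
orientation: [-0.421, 3.112, -0.0]
force: [-0.1, 0.0, -0.9]
opening: 0.0294
gripper_force: 0.0
```

```bash
python3 -c "
from h import *
w=cam('wrist');print(sc());np.save('w4.npy',w,allow_pickle=True)
for x,y,z in [(-.092,.046,.045),(-.092,.046,.060),(-.092,-.046,.060),(-.022-.025,0,.067),(-.022-.025,0,.076),(-.022+.025,0,.067)]: 
  print((x,y,z),np.round((proj(w,[*(C+x*U+y*N),z])-np.array([170,110]))*4.8))
save(w,'w4',(170,110,330,235),4.8)"
```

```text
[-5.4730e+01 -1.1000e-01  2.1841e+02]
(-0.092, 0.046, 0.045) [609. 141.]
(-0.092, 0.046, 0.06) [619. 149.]
(-0.092, -0.046, 0.06) [178. 150.]
(-0.047, 0, 0.067) [399. 367.]
(-0.047, 0, 0.076) [399. 378.]
(0.0030000000000000027, 0, 0.067) [399. 586.]
```

View pics/w4.png

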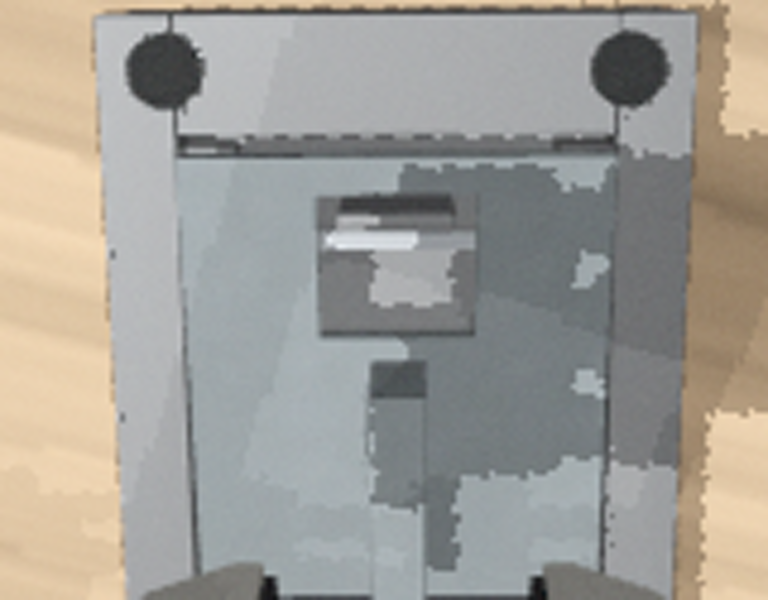

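The wrist view shows the cover sprung up: its front edge is at y≈152, the nose is now hidden under the rim, and the rib spans x 372–427, centred under the open fingers. Next I'll go down to the rib.

>>> play_rows:
  targets: [-1.5,0,3,0,-3.2,0,6,0,-3.2,0,9,0,-3.2,0,11.5,0,-3.2,0,13.5,0,-3.2,0,14.5,0,-3.2,0,15,0,-3.2,0,15,0]
  grip: 4

```text
t: 8.73
tool_pos: [0.5736, 0.0177, 0.0676]
orientation: [0.42, -3.112, -0.001]
force: [-0.8, 0.6, -1.3]
opening: 0.04
gripper_force: 0.0
```

>>> play_rows:
  targets: [0,0,0,0,0,0,0,0]

```text
t: 8.9
tool_pos: [0.5759, 0.0177, 0.0703]
orientation: [-0.42, 3.111, -0.001]
force: [-0.5, 0.9, 0.6]
opening: 0.0401
gripper_force: 0.0
```

```bash
python3 -c "
from h import *
print(sc());sgo(-.022,0,.056)"
```

```text
[-21.04  -0.79  70.29]
t 8.9 pos [0.5759 0.0177 0.0703] yaw -164.63 z [ 0.003 -0.    -1.   ] f [-0.5  0.9  0.6] -> d [0.1  0.08 1.43] roll -0.1
```

>>> play_rows:
  targets: [0,0,0.3,0,0,0,0.6,0,0,0,0.9,0,0,0,1.2,0,0,0,1.2,0,0,0,1.2,0]

```text
t: 9.4
tool_pos: [0.5744, 0.0179, 0.0559]
orientation: [0.42, -3.113, -0.0]
force: [-0.1, 0.4, 0.1]
opening: 0.0399
gripper_force: 0.0
```

```bash
python3 -c "
from h import *
print(sc());sgo(-.022,0,.056)"
```

```text
[-22.51  -0.21  55.92]
t 9.4 pos [0.5744 0.0179 0.0559] yaw -164.63 z [-0.001  0.    -1.   ] f [-0.1  0.4  0.1] -> d [-0.05  0.02 -0.01] roll -0.1
```

>>> play_rows:
  targets: [0,0,0,0,0,0,0,0,0,0,0,0,0,0,0,0,0,0,0,0,0,0,0,0]
  grip: 0.5
  grip_force: 12

```text
t: 9.9
tool_pos: [0.5748, 0.0179, 0.0565]
orientation: [-0.42, 3.113, -0.0]
force: [0.3, -0.0, -0.2]
opening: 0.0124
gripper_force: 12.0
```

```bash
python3 -c "
from h import *
print(sc());sgo(-.042,0,.056)"
```

```text
[-22.07  -0.34  56.49]
t 9.9 pos [0.5748 0.0179 0.0565] yaw -164.62 z [ 0. -0. -1.] f [ 0.3 -0.  -0.2] -> d [1.99 0.03 0.05] roll -0.09
```

Gripped at 12.4 mm. Next I'll draw it out gently while watching the force.

>>> play_rows:
  targets: [0.1,0,0,0,0.25,0,0,0,0.4,0,0,0,0.55,0,0,0,0.7,0,0,0]

```text
t: 10.32
tool_pos: [0.5683, 0.016, 0.0568]
orientation: [-0.42, 3.112, -0.0]
force: [2.2, 0.4, 1.7]
opening: 0.012
gripper_force: 12.0
```

>>> play_rows:
  targets: [0.15,0,0,0,0.3,0,0,0,0.45,0,0,0,0.6,0,0,0,0.7,0,0,0]

```text
t: 10.73
tool_pos: [0.5613, 0.0141, 0.0565]
orientation: [-0.42, 3.113, -0.0]
force: [2.8, 1.7, 1.8]
opening: 0.0118
gripper_force: 12.0
```

>>> play_rows:
  targets: [0.15,0,0,0,0.3,0,0,0,0.45,0,0,0,0.55,0,0,0,0.55,0,0,0,0.55,0,0,0]

```text
t: 11.23
tool_pos: [0.5558, 0.0126, 0.0564]
orientation: [0.42, -3.113, 0.0]
force: [1.1, 0.5, 4.0]
opening: 0.0119
gripper_force: 12.0
```

```bash
python3 -c "
from h import *
print(sc());sgo(-.042,0,.066)
a=cam('side');b=cam('scene')
A=[cv2.resize(x,(390,312),interpolation=cv2.INTER_CUBIC) for x in (a['image'][153:233,245:345],b['image'][180:260,235:335])]
cv2.imwrite('pics/dr.png',np.hstack(A)[:,:,::-1])"
```

```text
[-41.85  -0.32  56.41]
t 11.23 pos [0.5558 0.0126 0.0564] yaw -164.63 z [-0. -0. -1.] f [1.1 0.5 4. ] -> d [ 0.02  0.03 -0.96] roll -0.1
```

View pics/dr.png

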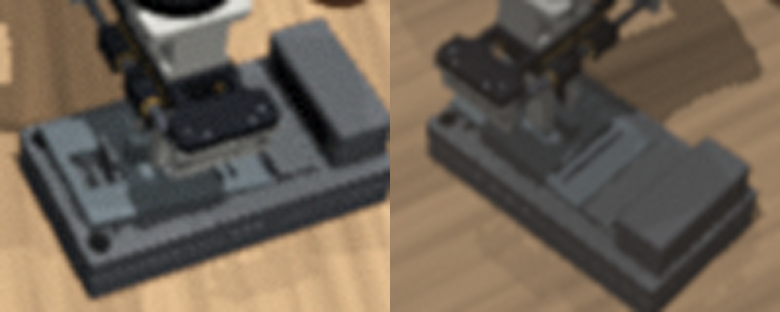

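Both views show the cover drawn about 20 mm towards the near edge and clear of the lip (gap at (270,170) in the left half), with low forces. Next I'll lift slowly.

>>> play_rows:
  targets: [0,0,-0.1,0,0,0,-0.3,0,0,0,-0.5,0,0,0,-0.8,0]

```text
t: 11.67
tool_pos: [0.5547, 0.0127, 0.0635]
orientation: [0.42, -3.111, -0.001]
force: [0.3, 0.0, -0.2]
opening: 0.0116
gripper_force: 12.0
```

>>> play_rows:
  targets: [0,0,-0.4,0,0,0,-0.8,0,0,0,-1.2,0,0,0,-1.6,0,0,0,-2,0]

```text
t: 12.08
tool_pos: [0.556, 0.0127, 0.0849]
orientation: [-0.42, 3.113, -0.0]
force: [-0.5, 0.1, -1.0]
opening: 0.012
gripper_force: 12.0
```

>>> play_rows:
  targets: [0,0,-1.5,0,0,0,-3,0,0,0,-5,0,0,0,-7,0,0,0,-9,0,0,0,-10,0,0,0,-10,0]

```text
t: 12.67
tool_pos: [0.5577, 0.0126, 0.1877]
orientation: [-0.42, 3.108, -0.002]
force: [0.5, -0.6, -0.9]
opening: 0.0118
gripper_force: 12.0
```

```bash
python3 -c "
from h import *
go(.4613,.3472,.17,192.9);print(read_state()['opening'])"
```

```text
t 12.67 pos [0.5577 0.0126 0.1877] yaw -164.63 z [ 0.005 -0.    -1.   ] f [ 0.5 -0.6 -0.9] -> d [ 0.44 34.82  1.71] roll 2.47
0.011848680543919498
```

>>> play_rows:
  targets: [0,1,0,0,0,3,0,0,0,5.5,0,0.5,0.1,8,0,1,0.2,11,0,1.5,0.3,14,0,2,0.4,17,0,2.5,0.4,20,0,2.5]

```text
t: 13.33
tool_pos: [0.4968, 0.206, 0.1821]
orientation: [0.351, -3.119, 0.001]
force: [0.3, 0.3, -0.8]
opening: 0.0119
gripper_force: 12.0
```

>>> play_rows:
  targets: [0,3,0,0,0,6,0,0,0,9,0,0,0,11.5,0,0,0,13,0,0,0,14,0,0,0,14.3,0,0,0,14.3,0,0]

```text
t: 14.0
tool_pos: [0.4663, 0.3441, 0.1831]
orientation: [0.354, -3.12, 0.001]
force: [-0.1, -0.0, -1.4]
opening: 0.0121
gripper_force: 12.0
```

>>> play_rows:
  targets: [0,0,0,0,0,0,0,0]

```text
t: 14.17
tool_pos: [0.4674, 0.3429, 0.1841]
orientation: [0.35, -3.122, 0.001]
force: [-0.8, 0.5, -0.9]
opening: 0.0121
gripper_force: 12.0
```

Run:
```python
from h import *
go(.4613,.3472,.07,192.9);print(read_state()['opening'])
# numeric check of tray in scene/side: brown mask vs projected tray corners
y=np.radians(12.9);u=np.array([np.cos(y),np.sin(y)]);n=np.array([-u[1],u[0]]);c0=np.array([.4613,.3472])
for nm in ('scene','side'):
    c=cam(nm);hsv=cv2.cvtColor(c['image'],cv2.COLOR_RGB2HSV)
    P=np.array([proj(c,[*(c0+a*.1*u+b*.07*n),.03]) for a,b in((-1,-1),(-1,1),(1,1),(1,-1))])
    m=((hsv[...,0]<14)&(hsv[...,1]>110)&(hsv[...,2]<150)).astype(np.uint8)
    x0,y0=P.min(0).astype(int)-14;x1,y1=P.max(0).astype(int)+14
    sub=np.zeros_like(m);sub[y0:y1,x0:x1]=m[y0:y1,x0:x1]
    k=max(cv2.findContours(sub,cv2.RETR_EXTERNAL,cv2.CHAIN_APPROX_NONE)[0],key=cv2.contourArea)
    print(nm,np.round(P,1).tolist(),'mask rect',np.round(cv2.boxPoints(cv2.minAreaRect(k)),1).tolist())
    print(' bbox model',np.round([*P.min(0),*P.max(0)]),'mask',k.min((0,1)),k.max((0,1)))
```

```text
t 14.17 pos [0.4674 0.3429 0.1841] yaw -167.19 z [-0.    -0.001 -1.   ] f [-0.8  0.5 -0.9] -> d [ 0.5   0.56 11.41] roll -0.09
0.012097255713898736
scene [[307.1, 156.5], [331.9, 139.1], [375.5, 165.4], [350.9, 185.2]] mask rect [[304.8999938964844, 162.0], [322.6000061035156, 133.6999969482422], [374.8999938964844, 166.39999389648438], [357.20001220703125, 194.6999969482422]]
 bbox model [307. 139. 376. 185.] mask [308 141] [373 189]
side [[213.7, 139.9], [201.0, 111.0], [258.7, 98.4], [274.1, 125.7]] mask rect [[201.39999389648438, 112.4000015258789], [265.8999938964844, 96.69999694824219], [274.70001220703125, 132.89999389648438], [210.1999969482422, 148.60000610351562]]
 bbox model [201.  98. 274. 140.] mask [203 102] [274 147]
```

Run:
```python
from h import *
w=np.load('tray.npy',allow_pickle=True).item();s=cam('side')
print([np.round(onz(s,u/1.55,v/1.55,0),3) for u,v in((318,135),(419,128))])
for z in (0,.06,.1):print(z,[np.round(onz(w,u/1.5,v/1.5,z)[:2],3) for u,v in((630,250),(587,388),(692,270))])
```

```text
[array([0.37 , 0.551, 0.   ]), array([0.601, 0.555, 0.   ])]
0 [array([0.361, 0.538]), array([0.494, 0.552]), array([0.363, 0.597])]
0.06 [array([0.359, 0.504]), array([0.472, 0.517]), array([0.36 , 0.555])]
0.1 [array([0.357, 0.482]), array([0.458, 0.493]), array([0.358, 0.527])]
```

>>> play_rows:
  targets: [0.2,0.2,1.5,0,0.4,0.4,3.5,0,0.5,0.5,5.5,0,0.5,0.5,7.5,0,0.5,0.5,9,0,0.5,0.5,9.5,0,0.5,0.5,9.5,0]

```text
t: 14.9
tool_pos: [0.4603, 0.3466, 0.0877]
orientation: [0.351, -3.119, 0.002]
force: [-0.3, -0.6, -1.7]
opening: 0.0121
gripper_force: 12.0
```

Run:
```python
from h import *
go(.4613,.3472,.03,192.9)
```

```text
t 14.9 pos [0.4603 0.3466 0.0877] yaw -167.17 z [-0.003 -0.002 -1.   ] f [-0.3 -0.6 -1.7] -> d [-0.13  0.04  5.77] roll -0.07
```

>>> play_rows:
  targets: [0,0,1,0,0,0,2,0,0,0,3,0,0,0,4,0,0,0,4.6,0,0,0,5,0,0,0,5,0]

```text
t: 15.48
tool_pos: [0.4604, 0.3472, 0.0379]
orientation: [0.352, -3.12, 0.001]
force: [0.8, -0.7, -1.7]
opening: 0.0115
gripper_force: 12.0
```

>>> play_rows:
  targets: [0,0,0.2,0,0,0,0.4,0,0,0,0.6,0,0,0,0.8,0]

```text
t: 15.82
tool_pos: [0.4615, 0.3478, 0.0316]
orientation: [-0.352, 3.121, 0.001]
force: [-0.0, -0.7, -1.5]
opening: 0.0115
gripper_force: 12.0
```

>>> play_rows:
  targets: [0,0,0.2,0,0,0,0.4,0,0,0,0.6,0,0,0,0.7,0]

```text
t: 16.15
tool_pos: [0.461, 0.3476, 0.024]
orientation: [0.352, -3.121, 0.0]
force: [-0.5, -0.1, -0.9]
opening: 0.0117
gripper_force: 12.0
```

>>> play_rows:
  targets: [0,0,0.1,0,0,0,0.2,0,0,0,0.3,0,0,0,0.3,0]

```text
t: 16.48
tool_pos: [0.4612, 0.3477, 0.0214]
orientation: [-0.352, 3.122, 0.0]
force: [-1.1, 0.1, 1.0]
opening: 0.012
gripper_force: 12.0
```

>>> play_rows:
  targets: [0,0,0.1,0,0,0,0.2,0,0,0,0.3,0,0,0,0.3,0]
  grip_force: 7

```text
t: 16.82
tool_pos: [0.4612, 0.3476, 0.0181]
orientation: [0.352, -3.122, 0.0]
force: [-0.9, 0.3, -0.2]
opening: 0.0122
gripper_force: 7.0
```

>>> play_rows:
  targets: [0,0,0.1,0,0,0,0.2,0,0,0,0.2,0]

```text
t: 17.07
tool_pos: [0.4612, 0.3476, 0.0161]
orientation: [0.352, -3.122, 0.0]
force: [-0.2, 0.7, -0.5]
opening: 0.0118
gripper_force: 7.0
```

>>> play_rows:
  targets: [0,0,0.1,0,0,0,0.15,0,0,0,0.15,0]

```text
t: 17.32
tool_pos: [0.4611, 0.3476, 0.0147]
orientation: [0.352, -3.122, 0.0]
force: [-0.9, -0.8, -0.6]
opening: 0.0119
gripper_force: 7.0
```

>>> play_rows:
  targets: [0,0,0.1,0,0,0,0.15,0,0,0,0.15,0]

```text
t: 17.57
tool_pos: [0.4613, 0.3477, 0.0138]
orientation: [-0.352, 3.122, 0.0]
force: [-2.6, -1.3, 4.2]
opening: 0.0116
gripper_force: 7.0
```

>>> play_rows:
  targets: [0,0,0,0,0,0,0,0,0,0,0,0,0,0,0,0,0,0,0,0,0,0,0,0]
  grip: 4

```text
t: 18.07
tool_pos: [0.4612, 0.3476, 0.0133]
orientation: [0.352, -3.122, 0.0]
force: [-0.1, -0.3, 1.1]
opening: 0.0396
gripper_force: 0.0
```

>>> play_rows:
  targets: [0,0,-0.5,0,0,0,-1.5,0,0,0,-3,0,0,0,-6,0,0,0,-9,0,0,0,-13,0,0,0,-16,0,0,0,-18,0]

```text
t: 18.73
tool_pos: [0.4626, 0.3485, 0.1991]
orientation: [-0.352, 3.116, 0.004]
force: [-0.2, -0.6, 0.5]
opening: 0.0401
gripper_force: 0.0
```

>>> play_rows:
  targets: [3,0,0,0,6,0,0,0,8,0,0,0,8,0,0,0,8,0,0,0]

```text
t: 19.15
tool_pos: [0.3829, 0.3301, 0.1947]
orientation: [-0.353, 3.12, 0.002]
force: [0.1, 1.1, -0.1]
opening: 0.04
gripper_force: 0.0
```

Run:
```python
from h import *
# grey-blue cover mask inside the tray region, plane at plate top z=.011, from wrist
y=np.radians(12.9);u=np.array([np.cos(y),np.sin(y)]);n=np.array([-u[1],u[0]]);c0=np.array([.4613,.3472])
for nm in ('wrist','side','scene'):
    c=cam(nm);hsv=cv2.cvtColor(c['image'],cv2.COLOR_RGB2HSV)
    P=np.array([proj(c,[*(c0+a*.1*u+b*.07*n),.03]) for a,b in((-1,-1),(-1,1),(1,1),(1,-1))])
    reg=np.zeros(hsv.shape[:2],np.uint8);cv2.fillConvexPoly(reg,P.astype(int),1)
    m=reg&((hsv[...,0]>80)&(hsv[...,0]<125)|(hsv[...,1]<60)).astype(np.uint8)
    m=cv2.morphologyEx(m,cv2.MORPH_OPEN,np.ones((2,2),np.uint8))
    k=max(cv2.findContours(m,cv2.RETR_EXTERNAL,cv2.CHAIN_APPROX_NONE)[0],key=cv2.contourArea)
    q=cv2.approxPolyDP(cv2.convexHull(k),4,True)[:,0]
    L=np.array([onz(c,*p,.011)[:2]-c0 for p in q.astype(float)])
    print(nm,q.tolist(),'tray coords mm',np.round(1000*np.stack([L@u,L@n],1)).tolist())
s=read_state();print(s['t'],s['force'],s['tool_pos'],s['opening'])
```

```text
wrist [[294, 184], [316, 234], [311, 324], [195, 324], [190, 236], [213, 185]] tray coords mm [[-68.0, 47.0], [-7.0, 75.0], [116.0, 75.0], [116.0, -73.0], [-5.0, -73.0], [-67.0, -44.0]]
side [[263, 126], [223, 138], [215, 120], [255, 112]] tray coords mm [[74.0, -41.0], [-65.0, -53.0], [-64.0, 35.0], [73.0, 30.0]]
scene [[320, 162], [336, 152], [364, 170], [348, 182]] tray coords mm [[-60.0, -42.0], [-55.0, 43.0], [76.0, 40.0], [74.0, -48.0]]
19.3 [-0.79496953 -0.54390101 -1.03975517] [0.38404798 0.3300536  0.19404377] 0.03991547776585066
```

```bash
python3 -c "
from plant import workorder
print(workorder.close_job())"
```

```text
the job is handed in; nothing more can be done
None
```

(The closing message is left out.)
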